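# Let off the lathe's spindle brake

## Robot

A 6-joint arm with a two-finger parallel gripper is mounted at the origin on the work surface. World frame = base frame: x ahead of the robot, y to its left, z up, the work surface at z = 0. Lengths are in m, angles in rad, forces in N, time in s.
With the tool pointing down it reaches from about 0.25 to 0.775 m from the base axis. Payload 4 kg.
Tool frame: the origin (TCP) lies midway between the tips of the shut fingers; the grasp point (between the pads) lies 19 mm behind it; z points along the fingers, y is the line along which they close (so a half turn about z gives the same grasp; the last joint's range is limited). The gripper opens to 94 mm and grips with 3 to 60 N. Pads are 16 mm wide; open, the fingers measure 119 mm over their backs; the gripper's body (75 mm by 177 mm) begins 78 mm behind the grasp point.
Start: joints at [-1.224, 0.087, 1.371, -0, 1.684, -0.103], TCP at [0.239, -0.495, 0.206] pointing down, gripper open.
Joint ranges: [-3.1, 3.1], [-0.76, 2.03], [0.27, 2.55], [-1.08, 4.22], [0.17, 2.65], [-2.57, 2.57]. Speed limits (rad/s): [2.79, 2.79, 3.14, 3.14, 3.14, 3.14].

## Interface

Orientations are given as a 3x3 rotation matrix whose columns are the frame's x, y, z axes.
In Python, from workcell import status, snapshot, workorder, cut_out, spot_point gives the robot as it stands.
- The arm moves only by the tool drive_tool, never from a script. Its argument "motion" is a list that holds one entry, the list of rows, each a list of 6 numbers: the shift along the tool's x, y, z in cm, then the turn, a rotation vector about the tool's x, y, z in degrees. In form: [[[dx, dy, dz, ax, ay, az], ...]]. A call has 1 to 8 rows; each row shifts and turns the commanded pose from where the row before left it, along the tool's axes as they then stand; what a row does not reach is not made up. A row lasts 1/8 s, in which the tool goes at most 62.5 mm and 10.7 degrees, less where a joint would pass 70% of its speed; a pose out of reach is approached as far as the arm can. A call with a gripper value outside its range is refused whole. "claw" is the opening in per cent of the stroke, from 0 (shut) to 100 (fully open), set as the call begins (left out, the last holds). The fingers move at their own pace and stop on an object; "force" is the grip in N (left out, the last holds). Time passes only in rows, so rows that do not move let the fingers close. It gives the time, the measured TCP pose, the force, the opening and the grip force at its end, in the units of the state.
- status.state(): the state, without advancing time (a new reading comes with each control period).
- snapshot(name): name is "side" or "top" or "wrist"; returns a dict with "color" (400x640x3 uint8, red, green, blue), "range_z" (400x640 float32, m along the optical axis (not along the pixel's ray), 0 where there is no reading), "fx", "fy", "cx", "cy" (pixels), "eye" and "rotation" of the camera in the world; the wrist camera has in their place "mount" (4x4, takes a point from camera to tool coordinates, whose origin is the TCP and whose axes are the flange's). Camera axes: x right, y down, z forward; pixel columns grow to the right and rows downward; lengths in m; the calibration is good to about 2 mm. A picture is of the moment at which its call begins: read the wrist's pose just before it.
- workorder.close_job(): hands the job in; it is judged then, once.
Trained networks look in a picture, given as the dict that the camera call returned (one of the last four; its "shot" number tells which), for a name from the list of things; names that differ only in an ending like _2 or _b are one class to them, and where a whole thing is asked for, a point or a joint stands for the part that bears it (a point fixed in the world has none). Each returns a list of dicts, best first, with "conf" (0 to 1); they miss things now and then, are a little off and sometimes report something else, mostly with a low value. They report only what shows in the picture. A call takes as long as a camera call.
- cut_out(picture, name): "pixels" (400x640 bool, what is visible of it) and "box" ([left, top, right, bottom] in pixels, round what is visible of it).
- spot_point(picture, name): "xy" ([column, row] in pixels: a listed point, or the origin of a listed thing).
The state is a dict: "time_s": time; "joint_positions": joint angles; "qd": joint speeds; "effort": joint torques, N m; "position": TCP position; "orientation": TCP orientation; "ft_force": force on the tool from outside, world axes, zero at the start; "moment": the same for the moment, N m; "finger_gap": finger opening in m; "grasp_force": force on a finger pad.
Only numpy, scipy, OpenCV 4.12 (cv2) and the standard library are available. Lean on these libraries where they do the work, as an engineer would, in place of code of your own. Each camera call takes 0.05 s, during which the arm holds its last target. There are 200 camera calls.

## Task

The wood lathe's spindle is held by its hand brake. Let the brake off: with a fingertip press the latch plate on top of the brake lever right down to the grip so that the pawl comes out of the teeth, keep it pressed and push the lever down past all the teeth to its bottom stop, then let go so that the latch springs back up and the lever stays fully down. Only push: do not pull the lever further up or lean hard on it, and leave the tools and turnings on the bench where they lie.

Things in the scene. Friction and masses are not known exactly. Their poses are not given: they have to be found in the camera images.
- lathe: Bench wood lathe in dark green cast iron, bolted down. Origin on the bench straight under the brake lever's pivot; x away from the operator, y left along the bed, z up. Headstock, 290 mm high, fills x -90 to 60, y 30 to 230 mm; left of it a turned tray 230 mm across on the faceplate. Brake lever, quadrant and latch belong to it; the lever stands at y -17 mm, reaching out to -x past the headstock.
- quadrant: Fixed steel ratchet quadrant beside the headstock, radius 98 mm, centred on the lever's axis (its origin: 120 mm above the lathe's origin, same axes). A spring pawl carried by the lever drops into its teeth from outside: the lever can be raised freely, but not lowered until the pawl is drawn out by the latch.
- lever_pivot (a point): Axis of the brake lever, 120 mm above the bench, in the lever's mid plane (lathe y -17 mm); axes as the lathe's. The lever is a flat steel bar pointing to the lathe's -x, with a black grip 29 mm thick from 180 to 290 mm out.
- lever_end (a point): Outer end of the brake lever's grip, on its centre line, 290 mm from lever_pivot. Its -x points outward along the lever, z is square to the lever, upward.
- latch_pin (a point): Pin on which the latch turns, on the lever's centre line 145 mm out from lever_pivot. The latch is a steel bell crank; from the pin it rises to a flat finger plate lying over the grip, parallel to the lever when the latch is up; pressed, its outer end comes down on the grip.
- latch_pad (a point): The place to press: on top of the latch's finger plate (100 mm long, 26 wide, 5 thick), 37 mm short of the middle of the rolled lip (6 mm proud) at its outer end. With the latch up it lies 95 mm outward of latch_pin along the lever and 52.5 mm above the lever's centre line. Moves with latch and lever. z square to the plate, -x outward along it.
- brake_lever (a joint): Lever angle, rad. At 0 it points 30 degrees above level to the lathe's -x; grows as it goes down. Starts at 0.08 to 0.39, held by the pawl. The last tooth is passed at 0.52; on its bottom stop (8 degrees below level) it reads 0.663. Stiff pivot: it stays where left and takes 5 to 12 N at latch_pad to move once the pawl is clear. With the pawl in, the teeth hold against any push.
- latch (a joint): Latch angle about latch_pin relative to the lever, rad: 0 up, pawl in the teeth (as at the start); 0.22 pressed right down to the grip, latch_pad then some 20 mm lower. Pawl clear above 0.14. Spring: 2 to 4 N at latch_pad, returns when let go. It turns the same way as the lever, so pushing on down with it pressed lowers the lever.
- gouge_mid (a point): Bystander, to be left alone: a turning gouge, wooden handle and steel blade, 450 mm long, 31 mm thick, lying in front of the lathe bed. Point at its middle, 15.5 mm above the bench.
- caliper_mid (a point): Bystander, to be left alone: a steel outside caliper 165 x 95 x 9 mm lying flat to the right of the lever. Point at its middle, 4 mm above the bench.
- wax_tin_mid (a point): Bystander, to be left alone: a round metal tin 76 mm across and 34 mm high, below the lever's outer end. Point at its middle, 17 mm above the bench.
- bowl_mid (a point): Bystander, to be left alone: a small turned wooden bowl 110 mm across and 46 mm high, to the right of the lever. Point at its middle, 24 mm above the bench.
- chuck_key_mid (a point): Bystander, to be left alone: a steel T-handled chuck key 105 x 110 x 20 mm, lying on the bench below the lever. Point at its middle, 10 mm above the bench.
- spanner_mid (a point): Bystander, to be left alone: a steel spanner about 180 mm long, lying flat. Point at its middle, 4 mm above the bench.
- finial_mid (a point): Bystander, to be left alone: a turned dark wooden finial, 48 mm foot and 80 mm high, standing to the right of the lever. Point at its middle, 40 mm above the bench.

How it is judged:
On the way, in this order (a step that is already met when the one before it is completed fails the run):
1. the latch is pressed so that the pawl is clear, with the lever still up among the teeth (value of joint latch above 0.14 rad and value of joint brake_lever below 0.45 rad), for 0.05 s.
2. the lever is pushed down past the last tooth to its stop (value of joint brake_lever above 0.6 rad), for 0.1 s.
At the end, for the whole second after the job is handed in: The brake lever rests fully down (joint above 0.60 of 0.663 rad, still), the latch has sprung back up (below 0.05 rad), and no bench item has been moved by 30 mm (value of joint brake_lever above 0.6 rad and velocity of joint brake_lever between -0.05 and 0.05 rad/s and value of joint latch below 0.05 rad and distance of each of gouge_mid, caliper_mid, wax_tin_mid, bowl_mid, chuck_key_mid, spanner_mid, finial_mid from where it was at the start of the episode below 0.03 m); the robot touches nothing.
It fails at once if the lever is pulled further up (value of joint brake_lever below 0.03 rad).
It fails at once if the lever or the lathe is leaned on with more than 80 N (contact force between any of the fingers, the arm and lathe above 80 N).
It fails at once if a tool or turning on the bench is lifted, carried or shoved by 30 mm (distance of any of gouge_mid, caliper_mid, wax_tin_mid, bowl_mid, chuck_key_mid, spanner_mid, finial_mid from where it was at the start of the episode above 0.03 m).
It also fails if it takes over 48 s, if anything falls off the work surface, if the arm or the gripper's body presses on something with over 40 N, if the wrist force passes 120 N, or if a joint passes its speed limit or range.

## Working session

There is one attempt and no reset: what is moved stays moved. The work goes in short steps, Python scripts to look and compute and a tool call to move; the robot and the scene stay as the last step left them, time stands still between calls to the robot, and variables do not carry over. Pictures are saved under pics/ and viewed, at most 10 in all, crops included, and the job is handed in when it is done.

Besides the shell and the picture viewer there is one more tool, called after "Request:" as name(argument=value, ...), one argument or row to a line, values as JSON. drive_tool: Moves the arm, as the interface text tells. Its arguments: {"type":"object","properties":{"motion":{"type":"array"},"claw":{"type":"number"},"force":{"type":"number"}},"required":["motion"]}

```bash
mkdir -p pics
cat > h.py <<'E'
import numpy as np, cv2
from workcell import status, snapshot, workorder, cut_out, spot_point
def save(p,n): cv2.imwrite('pics/'+n,p['color'][:,:,::-1])
def world(p,uv,d=None):
    u,v=uv; 
    if d is None:
        a=p['range_z'][int(v)-1:int(v)+3,int(u)-1:int(u)+3]; d=np.median(a[a>0]) if (a>0).any() else np.nan
    c=np.array([(u-p['cx'])/p['fx'],(v-p['cy'])/p['fy'],1])*d
    return np.array(p['eye'])+np.array(p['rotation'])@c
E
python3 - <<'E'
from h import *
np.set_printoptions(precision=4,suppress=True)
for n in ['side','top']:
    p=snapshot(n); save(p,n+'1.png'); print(n,p['eye'],p['fx'])
    print(np.array(p['rotation']))
    for t in ['lathe','quadrant','lever_pivot','lever_end','latch_pin','latch_pad','gouge_mid','wax_tin_mid','bowl_mid','finial_mid']:
        for r in spot_point(p,t)[:1]: print(t,np.round(r['xy'],1),round(r['conf'],2),world(p,r['xy']))
print(status.state())
E
```

```text
side [ 0.4179 -0.813   1.0965] 510.1839348011644
[[ 0.9638 -0.2029  0.173 ]
 [-0.2666 -0.7173  0.6438]
 [-0.0065 -0.6666 -0.7454]]
lathe [367.8 251.1] 0.9 [ 0.76   -0.0724  0.002 ]
quadrant [374.6 221.6] 0.71 [ 0.764  -0.0828  0.1353]
lever_pivot [373.3 226.6] 0.56 [ 0.756  -0.0959  0.1341]
lever_end [260.7 203.6] 0.71 [ 0.4978 -0.0441  0.2409]
latch_pin [316.5 214.2] 0.86 [ 0.6189 -0.076   0.2016]
latch_pad [286.  192.7] 0.8 [ 0.555  -0.056   0.2725]
gouge_mid [287.2 183.4] 0.93 [0.6066 0.1987 0.0332]
wax_tin_mid [267.6 268.5] 0.64 [ 0.4906 -0.0775  0.0349]
bowl_mid [333.  288.2] 0.59 [ 0.6369 -0.161   0.0085]
finial_mid [324.1 331.1] 0.76 [ 0.5774 -0.2863  0.0464]
top [ 0.497  -0.0263  1.177 ] 395.99714148729333
[[ 0.0201 -0.9913  0.1298]
 [-0.9998 -0.0207 -0.0032]
 [ 0.0059 -0.1297 -0.9915]]
lathe [337.4 165.6] 0.63 [ 0.7215 -0.0668  0.1589]
quadrant [337.6 155.6] 0.67 [ 0.7541 -0.0679  0.1357]
lever_end [328.1 254.6] 0.75 [ 0.4889 -0.0491  0.0352]
latch_pin [336.2 202.2] 0.57 [ 0.6138 -0.0619  0.2454]
latch_pad [332.3 222.5] 0.79 [ 0.5638 -0.0528  0.2676]
gouge_mid [238.  210.6] 0.87 [0.6104 0.2151 0.0292]
wax_tin_mid [331.6 248.7] 0.61 [ 0.5041 -0.0527  0.2506]
bowl_mid [373.6 204.7] 0.8 [ 0.6386 -0.1825  0.0069]
finial_mid [410.  223.5] 0.76 [ 0.5795 -0.2746  0.0772]
{'time_s': 1.1, 'joint_positions': array([-1.2241,  0.0872,  1.3707, -0.    ,  1.6836, -0.1031]), 'qd': array([ 0.0004,  0.0021,  0.0014, -0.0002,  0.0005,  0.0005]), 'effort': array([  0.001 , -34.0052, -30.2605,   0.0719,   0.0238,  -0.    ]), 'position': array([ 0.2391, -0.4953,  0.2055]), 'orientation': array([[ 0.9006,  0.4347,  0.    ],
       [ 0.4347, -0.9006, -0.0001],
       [-0.    ,  0.0001, -1.    ]]), 'ft_force': array([0.9825, 0.5514, 0.2415]), 'moment': array([0.0275, 0.0643, 0.0804]), 'grasp_force': 0.0, 'finger_gap': 0.09396217502709421}
```

Run:
```python
from h import *
np.set_printoptions(precision=4,suppress=True)
for n in ['top','side']:
    p=snapshot(n)
    c=p['color'][140:340,180:440] if n=='side' else p['color'][100:300,220:480]
    cv2.imwrite(f'pics/{n}2.png',cv2.resize(c[:,:,::-1],None,fx=3,fy=3))
    for t in ['latch','brake_lever']:
        r=cut_out(p,t)
        if not r: continue
        m=r[0]['pixels']; print(n,t,r[0]['conf'],r[0]['box'],m.sum())
        vs,us=np.nonzero(m&(p['range_z']>0))
        P=np.array([world(p,(u,v),p['range_z'][v,u]) for u,v in zip(us,vs)])
        np.save(f'{n}_{t}.npy',P)
        # along x, print median y,z max
        for lo in np.arange(.44,.78,.02):
            k=P[(P[:,0]>=lo)&(P[:,0]<lo+.02)]
            if len(k)>3: print(round(lo+.01,3),len(k),np.percentile(k[:,1],[5,50,95]),np.percentile(k[:,2],[5,50,95]))
```

```text
top latch 0.89 [323.3, 200.6, 346.2, 241.6] 490
0.53 85 [-0.0634 -0.0522 -0.0392] [0.2775 0.2875 0.2909]
0.55 95 [-0.0659 -0.0544 -0.0428] [0.2691 0.2747 0.2791]
0.57 101 [-0.0684 -0.0568 -0.0452] [0.2582 0.2653 0.2697]
0.59 95 [-0.0731 -0.0613 -0.0493] [0.2495 0.2552 0.2607]
0.61 85 [-0.084  -0.0638 -0.052 ] [0.0051 0.2458 0.2508]
0.63 28 [-0.0861 -0.0611 -0.0534] [-0.0004  0.1871  0.2363]
top brake_lever 0.92 [324.5, 155.4, 349.0, 252.8] 853
0.49 23 [-0.056  -0.047  -0.0376] [0.2349 0.2419 0.2481]
0.51 108 [-0.0601 -0.0466 -0.0349] [0.2376 0.2468 0.2513]
0.53 108 [-0.0625 -0.05   -0.0386] [0.2371 0.2818 0.2907]
0.55 89 [-0.0649 -0.0543 -0.043 ] [0.2705 0.2747 0.2792]
0.57 94 [-0.0683 -0.0567 -0.0452] [0.2587 0.2654 0.2698]
0.59 93 [-0.073  -0.0613 -0.0482] [0.2496 0.2552 0.2607]
0.61 77 [-0.0757 -0.0638 -0.052 ] [0.2417 0.2461 0.2508]
0.63 68 [-0.0736 -0.0597 -0.0483] [0.1719 0.1882 0.2337]
0.65 82 [-0.0738 -0.0596 -0.0456] [0.1734 0.1817 0.2139]
0.67 33 [-0.075  -0.0635 -0.0506] [0.1658 0.1746 0.1783]
0.69 17 [-0.0818 -0.0791 -0.076 ] [0.1576 0.1598 0.1649]
0.71 22 [-0.0847 -0.081
[... 929 characters left out ...]
99 0.2906]
0.55 184 [-0.0659 -0.0595 -0.0448] [0.2139 0.2325 0.2789]
0.57 193 [-0.0705 -0.0631 -0.0473] [0.2031 0.223  0.2694]
0.59 205 [-0.0748 -0.0662 -0.0501] [0.195  0.2314 0.2594]
0.61 220 [-0.0786 -0.0744 -0.0558] [0.1861 0.228  0.2505]
0.63 195 [-0.0818 -0.0779 -0.0542] [0.1749 0.2124 0.2312]
0.65 128 [-0.0817 -0.0724 -0.0444] [0.1571 0.1796 0.2192]
0.67 99 [-0.0802 -0.0752 -0.0497] [0.1483 0.168  0.1779]
0.69 64 [-0.0844 -0.0804 -0.0732] [0.1432 0.157  0.1663]
0.71 57 [-0.0878 -0.0844 -0.0794] [0.1346 0.1472 0.1564]
0.73 61 [-0.0916 -0.0879 -0.0822] [0.1251 0.1382 0.1462]
0.75 53 [-0.0946 -0.0901 -0.0837] [0.1226 0.1362 0.1415]
0.77 15 [-0.0955 -0.0932 -0.0224] [0.0291 0.1346 0.139 ]
```

View pics/side1.png

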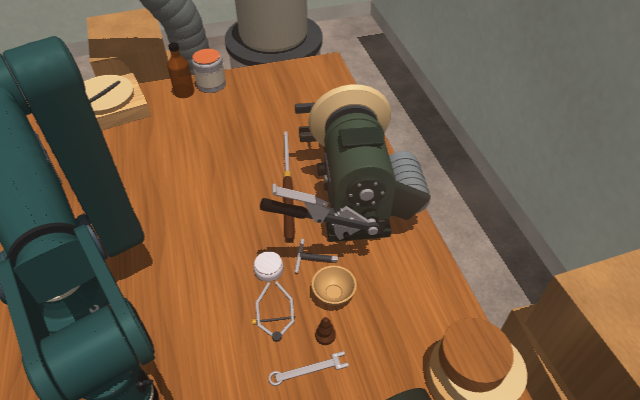

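View pics/top2.png

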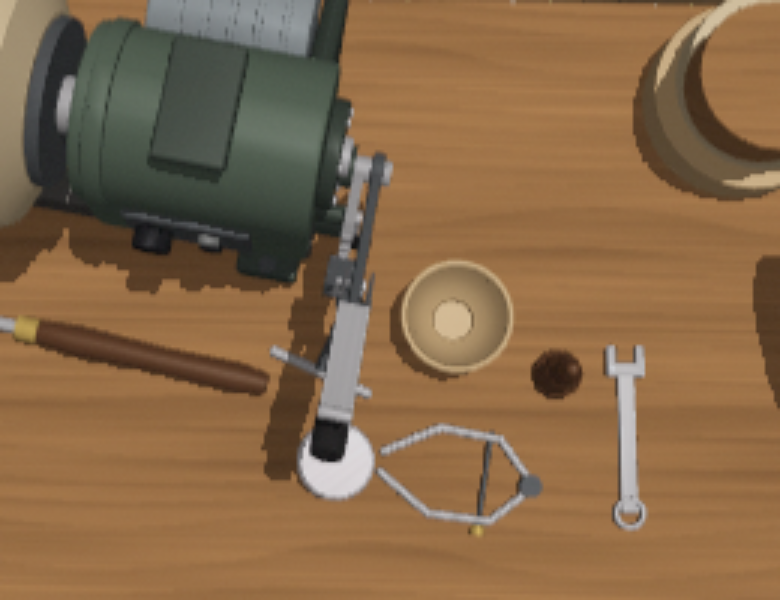

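The side and top views agree. The plate slopes up and outward at about 25°, so the lever is near 0.08 rad. The pad is at about (0.560, -0.0555, 0.270), and the lathe x axis is about (0.99, -0.144). I'll move above the pad with the fingers shut.

Request:
drive_tool(
  motion=[
    [[3, -1.6, -1, 0, 0, 0], [3, -1.6, -1, 0, 0, 0], [3, -1.6, -1, 0, 0, 0], [3, -1.6, -1, 0, 0, 0], [3, -1.6, -1, 0, 0, 0], [3, -1.6, -1, 0, 0, 0], [3, -1.6, -1, 0, 0, 0], [3, -1.6, -1, 0, 0, 0]],
  ],
  claw=0,
  force=20,
)

```text
time_s: 2.4
position: [0.4002, -0.2747, 0.2859]
orientation: [[0.901, 0.435, 0.0], [0.435, -0.901, -0.0], [0.0, 0.0, -1.0]]
ft_force: [-0.4, -0.9, -0.2]
finger_gap: 0.0173
grasp_force: 0.0
```

Request:
drive_tool(
  motion=[
    [[3, -1.6, -0.7, 0, 0, 0], [3, -1.6, -0.7, 0, 0, 0], [3, -1.6, -0.7, 0, 0, 0], [3, -1.6, -0.7, 0, 0, 0], [3, -1.6, -0.7, 0, 0, 0], [3, -1.6, -0.7, 0, 0, 0], [3, -1.6, -0.7, 0, 0, 0], [3, -1.6, -0.7, 0, 0, 0]],
  ],
)

```text
time_s: 3.4
position: [0.5607, -0.0551, 0.3417]
orientation: [[0.901, 0.435, 0.0], [0.435, -0.901, -0.0], [0.0, 0.0, -1.0]]
ft_force: [-0.7, -0.3, -0.1]
finger_gap: 0.0003
grasp_force: 0.0
```

Request:
drive_tool(
  motion=[
    [[0, 0, 0, 0, 0, 8.5], [0, 0, 0, 0, 0, 8.5], [0, 0, 0, 0, 0, 8.5], [0, 0, 0, 0, 0, 8.5], [0, 0, 0, 0, 0, 0], [0, 0, 0, 0, 0, 0]],
  ],
)

```text
time_s: 4.15
position: [0.5601, -0.0561, 0.3415]
orientation: [[0.99, -0.141, 0.0], [-0.141, -0.99, -0.0], [0.0, 0.0, -1.0]]
ft_force: [0.7, -0.4, 0.7]
finger_gap: 0.0004
grasp_force: 0.0
```

Request:
drive_tool(
  motion=[
    [[0, 0, 2, 0, 0, 0], [0, 0, 2, 0, 0, 0], [0, 0, 1.5, 0, 0, 0], [0, 0, 0.6, 0, 0, 0], [0, 0, 0.4, 0, 0, 0], [0, 0, 0, 0, 0, 0]],
  ],
)

```text
time_s: 4.9
position: [0.5602, -0.0561, 0.2768]
orientation: [[0.99, -0.143, 0.001], [-0.143, -0.99, -0.0], [0.001, 0.0, -1.0]]
ft_force: [-0.1, -0.2, -0.5]
finger_gap: 0.0003
grasp_force: 0.0
```

Request:
drive_tool(
  motion=[
    [[0, 0, 0.3, 0, 0, 0], [0, 0, 0.3, 0, 0, 0], [-0.2, 0, 0.2, 0, 0, 0], [-0.2, 0, 0.2, 0, 0, 0], [0, 0, 0, 0, 0, 0]],
  ],
)

```text
time_s: 5.52
position: [0.5558, -0.0554, 0.2668]
orientation: [[0.99, -0.143, 0.0], [-0.143, -0.99, -0.0], [0.0, 0.0, -1.0]]
ft_force: [-0.2, 0.8, 3.6]
finger_gap: 0.0007
grasp_force: 1.6
```

```bash
cat > look.py <<'E'
from h import *
import sys
p=snapshot('side'); c=p['color'][150:300,210:410]
cv2.imwrite('pics/'+sys.argv[1],cv2.resize(c[:,:,::-1],None,fx=4,fy=4,interpolation=cv2.INTER_CUBIC))
np.set_printoptions(precision=4,suppress=True)
for t in ['lever_end','latch_pin','latch_pad']:
    for r in spot_point(p,t)[:1]: print(t,np.round(r['xy'],1),round(r['conf'],2),world(p,r['xy']))
s=status.state(); print(s['time_s'],s['position'],s['ft_force'],s['joint_positions'])
E
python3 look.py a.png
```

```text
lever_end [260.7 205.1] 0.81 [ 0.497  -0.0479  0.2403]
latch_pin [319.2 215.9] 0.68 [ 0.6246 -0.0788  0.1969]
latch_pad [284.6 197.8] 0.68 [ 0.5496 -0.0641  0.2659]
5.725 [ 0.5561 -0.0555  0.2667] [-1.1366  0.6745  3.8732] [-0.2009  0.1035  1.2329 -0.      1.8049  1.5135]
```

View pics/a.png

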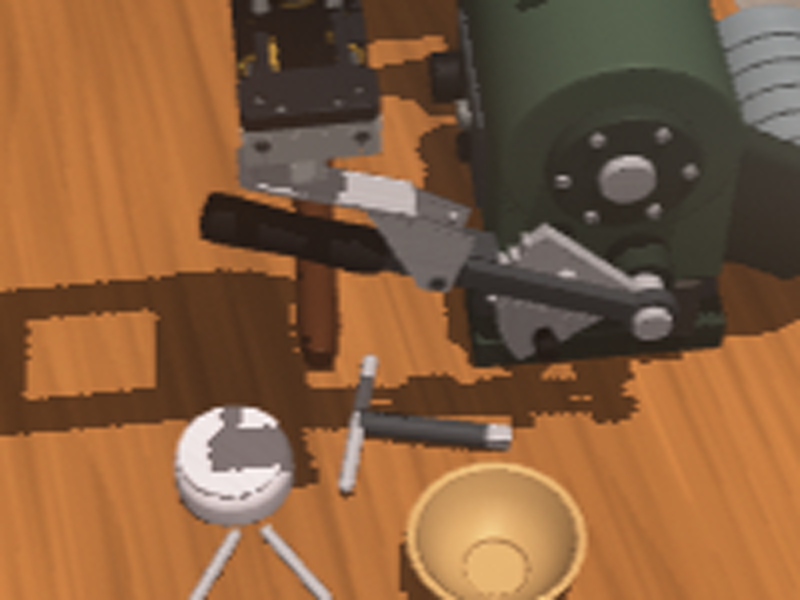

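The fingertip is on the plate with 3.7 N. I'll press the latch the rest of the way.

Request:
drive_tool(
  motion=[
    [[-0.3, 0, 0.2, 0, 0, 0], [-0.3, 0, 0.2, 0, 0, 0], [-0.3, 0, 0.2, 0, 0, 0], [-0.3, 0, 0.2, 0, 0, 0], [0, 0, 0, 0, 0, 0]],
  ],
)

```text
time_s: 6.35
position: [0.544, -0.0538, 0.2583]
orientation: [[0.99, -0.143, -0.0], [-0.143, -0.99, -0.0], [-0.0, 0.0, -1.0]]
ft_force: [2.0, -0.0, 1.4]
finger_gap: 0.0004
grasp_force: 0.9
```

Request:
drive_tool(
  motion=[
    [[0, 0, 0.2, 0, 0, 0], [0, 0, 0.2, 0, 0, 0], [0, 0, 0, 0, 0, 0]],
  ],
)

```text
time_s: 6.72
position: [0.5438, -0.0538, 0.2546]
orientation: [[0.99, -0.143, -0.001], [-0.143, -0.99, -0.0], [-0.001, 0.0, -1.0]]
ft_force: [-2.2, 1.3, 5.4]
finger_gap: 0.0005
grasp_force: 2.0
```

```bash
python3 look.py b.png
```

```text
lever_end [260.8 203.7] 0.89 [ 0.4979 -0.0452  0.2418]
latch_pin [317.5 215.4] 0.84 [ 0.621  -0.077   0.1978]
latch_pad [280.4 196.7] 0.74 [ 0.5401 -0.0664  0.2748]
6.925 [ 0.5441 -0.0538  0.2547] [-1.8926  0.7591  4.0326] [-0.2022  0.0759  1.2863 -0.0002  1.7795  1.5123]
```

View pics/b.png

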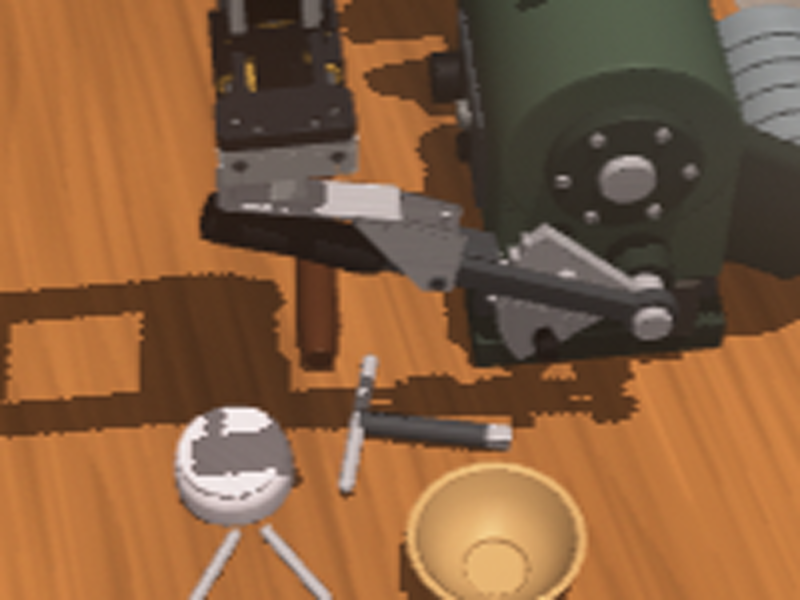

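The plate is almost down on the grip, with the pawl out, and the lever has not moved. Next I'll push down along the arc, about 250 mm radius around the pivot.

Request:
drive_tool(
  motion=[
    [[0, 0, 0.3, 0, 0, 0], [-0.5, 0, 0.8, 0, 0, 0], [-0.5, 0, 0.8, 0, 0, 0], [-0.4, 0, 0.8, 0, 0, 0], [-0.4, 0, 0.8, 0, 0, 0]],
  ],
)

```text
time_s: 7.55
position: [0.5281, -0.0511, 0.2204]
orientation: [[0.99, -0.143, 0.005], [-0.143, -0.99, -0.0], [0.005, -0.001, -1.0]]
ft_force: [1.5, -0.4, 5.3]
finger_gap: 0.0011
grasp_force: 2.8
```

Request:
drive_tool(
  motion=[
    [[-0.35, 0, 0.8, 0, 0, 0], [-0.3, 0, 0.8, 0, 0, 0], [-0.25, 0, 0.8, 0, 0, 0], [-0.25, 0, 0.8, 0, 0, 0]],
  ],
)

```text
time_s: 8.05
position: [0.5169, -0.0492, 0.1884]
orientation: [[0.99, -0.143, 0.006], [-0.143, -0.99, 0.0], [0.005, -0.001, -1.0]]
ft_force: [1.6, 1.1, 4.9]
finger_gap: 0.0001
grasp_force: 2.9
```

```bash
python3 look.py c.png
```

```text
latch_pin [317.1 224.3] 0.68 [ 0.6215 -0.0711  0.1583]
latch_pad [269.3 220. ] 0.7 [ 0.5114 -0.0555  0.1922]
8.25 [ 0.5156 -0.0495  0.1874] [0.4705 0.1368 2.0525] [-0.2054  0.0192  1.4777  0.0003  1.6436  1.5089]
```

View pics/c.png

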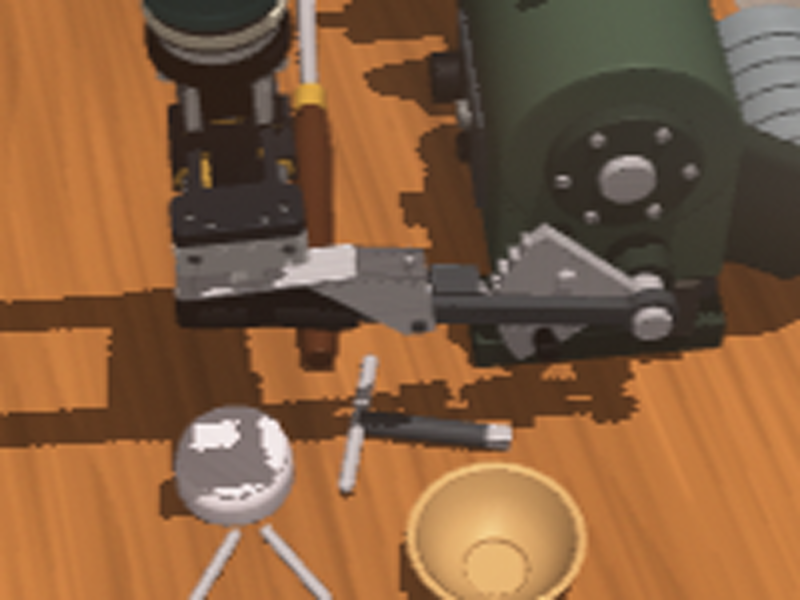

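The lever is well down with the plate on the grip. I'll continue the arc and slow down near the stop.

Request:
drive_tool(
  motion=[
    [[-0.2, 0, 0.9, 0, 0, 0], [-0.2, 0, 0.9, 0, 0, 0], [-0.2, 0, 0.9, 0, 0, 0], [-0.15, 0, 0.9, 0, 0, 0], [-0.1, 0, 0.8, 0, 0, 0], [-0.1, 0, 0.7, 0, 0, 0], [0, 0, 0.5, 0, 0, 0]],
  ],
)

```text
time_s: 9.12
position: [0.5065, -0.048, 0.1322]
orientation: [[0.99, -0.143, 0.002], [-0.143, -0.99, 0.0], [0.002, -0.001, -1.0]]
ft_force: [0.0, 1.3, 5.8]
finger_gap: 0.0006
grasp_force: 2.7
```

Request:
drive_tool(
  motion=[
    [[0, 0, 0.3, 0, 0, 0], [0, 0, 0.3, 0, 0, 0], [0, 0, 0.2, 0, 0, 0], [0, 0, 0, 0, 0, 0]],
  ],
)

```text
time_s: 9.62
position: [0.5062, -0.048, 0.124]
orientation: [[0.99, -0.143, 0.001], [-0.143, -0.99, 0.0], [0.001, -0.001, -1.0]]
ft_force: [0.5, 1.3, 4.6]
finger_gap: 0.0002
grasp_force: 2.1
```

```bash
python3 look.py d.png
```

```text
latch_pin [313.  234.6] 0.67 [ 0.6101 -0.0749  0.1274]
latch_pad [269.2 236.4] 0.59 [ 0.5022 -0.0941  0.1815]
9.825 [ 0.5061 -0.048   0.1239] [1.053  1.5266 4.1211] [-0.2065  0.0246  1.599   0.0005  1.5169  1.5078]
```

View pics/d.png

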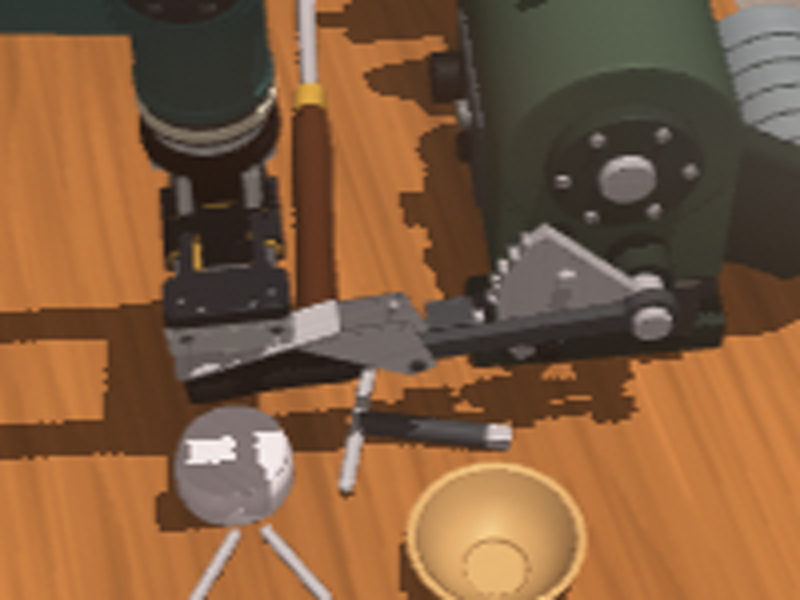

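No force rise from the stop yet, so I'll keep going in small steps until it climbs.

Request:
drive_tool(
  motion=[
    [[0, 0, 0.2, 0, 0, 0], [0, 0, 0.2, 0, 0, 0], [0, 0, 0, 0, 0, 0]],
  ],
)

```text
time_s: 10.2
position: [0.5061, -0.048, 0.1198]
orientation: [[0.99, -0.143, 0.001], [-0.143, -0.99, 0.0], [0.001, -0.0, -1.0]]
ft_force: [0.7, 2.0, 4.6]
finger_gap: 0.0002
grasp_force: 2.1
```

Request:
drive_tool(
  motion=[
    [[0, 0, 0.2, 0, 0, 0], [0, 0, 0.1, 0, 0, 0], [0, 0, 0, 0, 0, 0]],
  ],
)

```text
time_s: 10.58
position: [0.5062, -0.048, 0.1175]
orientation: [[0.99, -0.143, 0.002], [-0.143, -0.99, 0.0], [0.002, -0.0, -1.0]]
ft_force: [-0.5, 1.9, 7.7]
finger_gap: 0.0006
grasp_force: 3.5
```

Request:
drive_tool(
  motion=[
    [[0, 0, 0.1, 0, 0, 0], [0, 0, 0.1, 0, 0, 0], [0, 0, 0, 0, 0, 0]],
  ],
)

```text
time_s: 10.95
position: [0.5063, -0.048, 0.117]
orientation: [[0.99, -0.143, 0.003], [-0.143, -0.99, -0.0], [0.003, -0.0, -1.0]]
ft_force: [-2.2, 2.4, 13.2]
finger_gap: 0.0006
grasp_force: 6.4
```

Request:
drive_tool(
  motion=[
    [[0, 0, 0.1, 0, 0, 0], [0, 0, 0, 0, 0, 0]],
  ],
)

```text
time_s: 11.2
position: [0.5063, -0.048, 0.1168]
orientation: [[0.99, -0.143, 0.003], [-0.143, -0.99, -0.0], [0.003, -0.0, -1.0]]
ft_force: [-3.9, 2.5, 16.4]
finger_gap: 0.0006
grasp_force: 7.9
```

The force has climbed and z matches the stop, so I'll retreat straight up.

Request:
drive_tool(
  motion=[
    [[0, 0, -0.5, 0, 0, 0], [0.2, 0, -0.6, 0, 0, 0], [0.2, 0, -0.6, 0, 0, 0], [0.2, 0, -0.6, 0, 0, 0], [0, 0, -1, 0, 0, 0], [0, 0, -2, 0, 0, 0], [0, 0, -3, 0, 0, 0], [0, 0, -3, 0, 0, 0]],
  ],
)

```text
time_s: 12.2
position: [0.5118, -0.0493, 0.2272]
orientation: [[0.99, -0.143, 0.0], [-0.143, -0.99, -0.0], [0.0, 0.0, -1.0]]
ft_force: [-0.7, 0.4, 0.9]
finger_gap: 0.0004
grasp_force: 0.0
```

Request:
drive_tool(
  motion=[
    [[-1, 0, -3, 0, 0, 0], [-2, 0, -3, 0, 0, 0], [-2, 0, -2, 0, 0, 0], [0, 0, 0, 0, 0, 0], [0, 0, 0, 0, 0, 0]],
  ],
)

```text
time_s: 12.82
position: [0.4624, -0.042, 0.3054]
orientation: [[0.99, -0.143, -0.001], [-0.143, -0.99, 0.0], [-0.001, 0.0, -1.0]]
ft_force: [0.1, 0.6, -1.3]
finger_gap: 0.0004
grasp_force: 0.0
```

```bash
python3 look.py e.png
python3 - <<'E'
from h import *
p=snapshot('side')
for t in ['latch','brake_lever']:
    m=cut_out(p,t)[0]['pixels']; vs,us=np.nonzero(m&(p['range_z']>0))
    P=np.array([world(p,(u,v),p['range_z'][v,u]) for u,v in zip(us,vs)])
    for lo in np.arange(.44,.76,.02):
        k=P[(P[:,0]>=lo)&(P[:,0]<lo+.02)]
        if len(k)>5: print(t,round(lo+.01,2),np.round(np.percentile(k[:,2],[5,50,95]),4))
E
```

```text
lever_end [257.2 248.3] 0.77 [ 0.4747 -0.0486  0.0877]
latch_pin [314.1 235.6] 0.92 [ 0.6123 -0.0766  0.1248]
latch_pad [270.7 230.6] 0.72 [ 0.5131 -0.0451  0.14  ]
13.025 [ 0.4622 -0.0419  0.3049] [-0.1368  0.0434  0.9638] [-0.2127 -0.1007  1.3622 -0.0001  1.8828  1.5018]
latch 0.47 [0.1344 0.1393 0.1431]
latch 0.49 [0.1318 0.1365 0.1408]
latch 0.51 [0.1336 0.1384 0.1421]
latch 0.53 [0.1385 0.1416 0.1447]
latch 0.55 [0.1362 0.1438 0.1474]
latch 0.57 [0.1145 0.1443 0.1493]
latch 0.59 [0.1057 0.1288 0.1438]
latch 0.61 [0.0997 0.1239 0.1416]
latch 0.63 [0.1009 0.115  0.1269]
brake_lever 0.47 [0.0859 0.1363 0.1429]
brake_lever 0.49 [0.0821 0.0992 0.1401]
brake_lever 0.51 [0.0013 0.099  0.141 ]
brake_lever 0.53 [0.0007 0.102  0.144 ]
brake_lever 0.55 [0.0004 0.1055 0.1466]
brake_lever 0.57 [0.0662 0.1284 0.1488]
brake_lever 0.59 [0.0926 0.1276 0.1441]
brake_lever 0.61 [0.0957 0.1252 0.1425]
brake_lever 0.63 [0.0974 0.1122 0.1171]
brake_lever 0.65 [0.0968 0.1135 0.1175]
brake_lever 0.67 [0.0999 0.1121 0.1198]
brake_lever 0.69 [0.1027 0.117  0.1227]
brake_lever 0.71 [0.1077 0.1216 0.1257]
brake_lever 0.73 [0.0244 0.1225 0.1289]
brake_lever 0.75 [0.1134 0.1353 0.1396]
```

View pics/e.png

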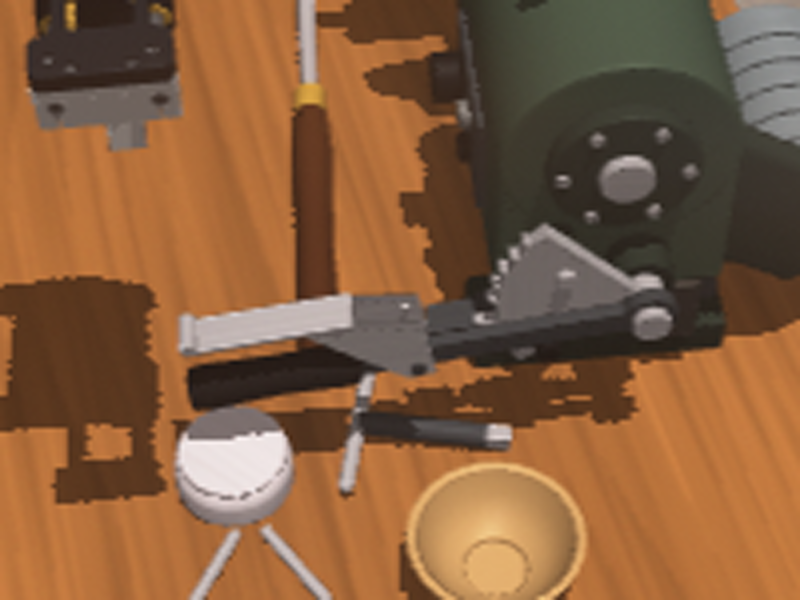

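The plate now slopes about 7° down and outward, parallel to the lever, and the pad is at 0.138 m against a predicted 0.1386 m. So the lever is on its stop with the latch up, and the arm is clear.

```bash
python3 -c "
from workcell import workorder; print(workorder.close_job())"
```

```text
the job is handed in; nothing more can be done
None
```

The brake is off: the lever rests on its bottom stop, the latch has sprung back up, the arm is clear and I moved nothing on the bench; I handed the job in at about 13 s of the 48 s allowed, and no verdict came back.

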